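# Gauge a copper blank in the bench caliper

### The arm

A 6-joint arm with a two-finger parallel gripper is mounted at the origin on a cart in front of the work surface, level with it; the furniture and walls round the work are solid. World frame = base frame: x ahead of the robot, y to its left, z up, the work surface at z = 0. Lengths are in m, angles in rad, forces in N, time in s.
With the tool pointing down it reaches from about 0.375 to 0.9 m from the base axis. Payload 3.1 kg.
Tool frame: the origin (TCP) lies midway between the tips of the shut fingers; the grasp point (between the pads) lies 19 mm behind it; z points along the fingers, y is the line along which they close (so a half turn about z gives the same grasp; the last joint's range is limited). The gripper opens to 87 mm and grips with 3 to 60 N. Pads are 19 mm wide; open, the fingers measure 117 mm over their backs; the gripper's body (75 mm by 190 mm) begins 51 mm behind the grasp point.
Start: joints at [-0.178, 0.527, 1.433, -0, 1.181, -0.178], TCP at [0.625, 0, 0.223] pointing down, gripper open.
Joint ranges: [-3.08, 3.08], [-0.75, 2.2], [0.22, 2.44], [-1.43, 4.57], [0, 2.65], [-2.85, 2.85]. Speed limits (rad/s): [2.79, 2.79, 3.14, 3.14, 3.14, 3.14].

### API

Orientations are given as a unit quaternion [x, y, z, w].
In Python, from rig import robot gives the robot as it stands.
- The arm moves only by the shell command python3 -m jog 'ROWS' [FORCE]. ROWS is a JSON object of lists of equal length, an entry for each row: "dp": the shift along the tool's x, y, z in mm, a list of three; "delta_rot": the turn, a rotation vector about the tool's x, y, z in rad, a list of three; "gripper": the opening, from -1 (shut) to 1 (fully open). A call has 1 to 12 rows; each row is the pose to reach, as a shift and turn from the pose commanded when the call began, along the tool's axes at that moment; what a row does not reach only later rows make up. A row lasts 1/10 s, in which the tool goes at most 50 mm and 8.59 degrees, less where a joint would pass 70% of its speed; a pose out of reach is approached as far as the arm can. A call with a gripper value outside its range is refused whole. The fingers move at their own pace and stop on an object; FORCE is the grip in N (left out, the last holds). Time passes only in rows, so rows that repeat a pose let the fingers close. It gives the time, the measured TCP pose, the force, the opening and the grip force at its end, in the units of the state.
- robot.get_obs(): the state, without advancing time (a new reading comes with each control period).
- robot.camera(name): name is "scene" or "side" or "wrist"; returns the picture (400x640x3 uint8, red, green, blue); there is no depth.
- robot.camera_model(name): a dict with "fx", "fy", "cx", "cy" (pixels), "xyz" and "orientation" of the camera in the world; the wrist camera has in their place "T_tool_cam" (4x4, takes a point from camera to tool coordinates, whose origin is the TCP and whose axes are the flange's). Camera axes: x right, y down, z forward; pixel columns grow to the right and rows downward; lengths in m; the calibration is good to about 2 mm. A picture is of the moment at which its call begins: read the wrist's pose just before it. camera_model takes no time and is no camera call.
- robot.hand_in(): hands the job in; it is judged then, once.
Trained networks look in the newest picture that a camera, given by its name, has taken for a name from the list of things; names that differ only in an ending like _2 or _b are one class to them, and where a whole thing is asked for, a point or a joint stands for the part that bears it (a point fixed in the world has none). Each returns a list of dicts, best first, with "score" (0 to 1); they miss things now and then, are a little off and sometimes report something else, mostly with a low value. They report only what shows in the picture. A call takes as long as a camera call.
- robot.search_frame(name, camera): "rect" ([left, top, right, bottom] in pixels, round what is visible of it).
The state is a dict: "time": time; "q": joint angles; "joint_velocities": joint speeds; "joint_torque": joint torques, N m; "position": TCP position; "tool_rot": TCP orientation; "ft_force": force on the tool from outside, world axes, zero at the start; "moment": the same for the moment, N m; "grip_width": finger opening in m; "grip_force": force on a finger pad.
Only numpy, scipy, OpenCV 4.12 (cv2) and the standard library are available. Lean on these libraries where they do the work, as an engineer would, in place of code of your own. Each camera call takes 0.05 s, during which the arm holds its last target. There are 200 camera calls.

### The job

Check the taller of the two turned copper blanks in the bench caliper: stand it upright in the middle of the caliper's bed between the open jaws and let go of it, then slide the moving jaw by its black post gently shut on it until the needle on the measuring head points between the two index pins. Never squeeze so hard that the needle swings far beyond the second pin, and leave the blank held there with the needle still between the pins. Leave the shorter blank where it stands.

Things in the scene. Friction and masses are not known exactly. Their poses are not given: they have to be found in the camera images.
- caliper: bench caliper, fixed: grey painted base 227 x 72 x 14 mm, on it a bright bed 60 mm wide (top 22 mm above the worktop), a grey measuring head (46 x 72 mm, 73 mm high) at the +x end and a sliding jaw at the other. Origin: underside, near the middle (base x -115 to +112 mm); x along the bed towards the head, z up. The needle lies on the white plate on the head
- bed_middle (a point): point on the top of the bed, on its centre line, 40 mm in front of the resting anvil face: a good place for the foot of the blank; axes as the caliper's
- jaw (a joint): slide of the moving jaw, m: 0 = wide open (100 mm between the jaw faces), grows as it shuts, up to 0.065; starts 0 to 0.018. A friction slide: about 8 N moves it and it stays where it is left
- jaw_face (a point): middle of the moving jaw's steel face (50 mm wide, 23 to 59 mm above the worktop), which looks to the caliper's +x; axes as the caliper's
- post_top (a point): centre of the top of the black round post on the moving jaw (diameter 22 mm, standing free from 46 to 86 mm above the worktop), 45 mm behind the jaw face; axes as the caliper's
- anvil_face (a point): middle of the face of the sprung anvil, the jaw plate on the measuring head (50 mm wide, 23 to 59 mm above the worktop), which looks to the caliper's -x; axes as the caliper's
- anvil (a joint): how far the sprung anvil is pushed into the head, m: 0 at rest, stop at 0.010; spring 1 N at rest plus 0.5 N per mm. It drives the needle: between the two index pins means 0.0030 to 0.0065
- needle (a joint): turn of the needle (34 mm long, on top of the head) from its rest, rad: 0.13 per mm of anvil travel; the two index pins stand at 0.39 and 0.845
- tall_blank: the taller turned copper blank, 115 mm high, loose and upright, 0.3 kg: straight body of diameter 56 mm up to 48 mm, tapering to a straight neck of diameter 30 mm from 64 mm to the top. Origin: centre of the underside, z along its axis
- short_blank: the shorter turned copper blank, 80 mm high, same form: body diameter 44 mm up to 36 mm, neck diameter 30 mm from 45 mm to the top. Origin: centre of the underside, z along its axis

How it is judged:
On the way, in this order (a step that is already met when the one before it is completed fails the run):
1. the taller blank stands upright on the bed between the open jaws, let go (angle between tall_blank's own z axis and vertical below 0.1 rad and y of tall_blank in the frame of caliper between -0.02 and 0.02 m and z of tall_blank in the frame of caliper between 0.018 and 0.026 m and contact force between the fingers and tall_blank below 0.1 N and value of joint anvil below 0.0025 m and x of tall_blank in the frame of jaw_face above 0.025 m and x of tall_blank in the frame of anvil_face below -0.025 m), for 0.2 s.
2. the jaw is shut on the blank and the needle points between the index pins (angle between tall_blank's own z axis and vertical below 0.1 rad and y of tall_blank in the frame of caliper between -0.02 and 0.02 m and z of tall_blank in the frame of caliper between 0.018 and 0.026 m and horizontal distance between tall_blank and anvil_face below 0.036 m and horizontal distance between tall_blank and jaw_face below 0.036 m and value of joint anvil between 0.003 and 0.0065 m), for 0.3 s.
At the end, for the whole second after the job is handed in: Taller blank upright (0.1 rad) and at rest on the bed, within 20 mm of its centre line, held between both jaw faces (36 mm from each to its axis); needle between the pins (anvil in 3.0 to 6.5 mm); shorter blank upright within 20 mm of its start (all of step 2 and linear speed of tall_blank below 0.01 m/s and distance of short_blank from where it was at the start of the episode below 0.02 m and angle between short_blank's own z axis and vertical below 0.1 rad); the robot touches nothing.
It fails at once if the blank is squeezed too hard: the needle swings far beyond the second index pin (anvil pushed in more than 8.5 mm) (value of joint anvil above 0.0085 m).
It fails at once if the shorter blank is moved by more than 20 mm (distance of short_blank from where it was at the start of the episode above 0.02 m).
It also fails if it takes over 58 s, if anything falls off the work surface, if the arm or the gripper's body presses on something with over 40 N, if the wrist force passes 120 N, or if a joint passes its speed limit or range.

## Working session

There is one attempt and no reset: what is moved stays moved. The work goes in short steps, Python scripts to look and compute and a shell command to move; the robot and the scene stay as the last step left them, time stands still between calls to the robot, and variables do not carry over. Pictures are saved under pics/ and viewed, at most 10 in all, crops included, and the job is handed in when it is done.

```bash
mkdir -p pics
python3 - <<'E'
from rig import robot
import cv2,numpy as np
o=robot.get_obs();print(o['position'],o['tool_rot'],o['grip_width'])
ims=[]
for c in ['scene','side','wrist']:
    im=robot.camera(c);cv2.imwrite(f'pics/{c}0.png',im[:,:,::-1]);ims.append(im)
    m=robot.camera_model(c);print(c,m)
    for n in ['tall_blank','short_blank','caliper','jaw','post_top','anvil','needle']:
        print(n,[(np.round(d['rect']).tolist(),round(d['score'],2)) for d in robot.search_frame(n,c)[:2]])
cv2.imwrite('pics/a.png',cv2.resize(np.vstack(ims[:2]),(640,800))[:, :,::-1][:800])
E
```

```text
[6.24238434e-01 1.70996801e-04 2.21534614e-01] [ 7.07094805e-01  7.07117844e-01 -6.53804338e-04 -9.30172125e-04] 0.08711930470845652
scene {'fx': 383.31373678525597, 'fy': 383.31373678525597, 'cx': 327.17391472776745, 'cy': 197.1797249247362, 'xyz': array([ 0.1956947 , -0.9075125 ,  0.53654113]), 'orientation': array([ 0.8516067 , -0.20282423,  0.10785739, -0.47116361])}
tall_blank [([255.0, 164.0, 281.0, 211.0], 0.62), ([330.0, 184.0, 348.0, 197.0], 0.39)]
short_blank [([327.0, 233.0, 349.0, 280.0], 0.63)]
caliper [([304.0, 168.0, 357.0, 243.0], 0.83), ([307.0, 202.0, 343.0, 235.0], 0.7)]
jaw [([310.0, 201.0, 339.0, 232.0], 0.64)]
post_top [([310.0, 202.0, 342.0, 234.0], 0.58)]
anvil [([328.0, 183.0, 347.0, 197.0], 0.76)]
needle [([329.0, 234.0, 352.0, 278.0], 0.38)]
side {'fx': 432.51558692217105, 'fy': 432.51558692217105, 'cx': 327.2908728871433, 'cy': 197.2123086057487, 'xyz': array([0.44915045, 0.49955741, 0.38797127]), 'orientation': array([-0.04089621,  0.82107402, -0.56788705,  0.04085654])}
tall_blank [([376.0, 220.0, 410.0, 300.0], 0.66)]
short_blank [([358.0, 181.0, 379.0,
[... 268 characters left out ...]
39952273, 'fy': 327.15275439952273, 'cx': 319.5479584465127, 'cy': 201.83062738534136, 'T_tool_cam': array([[ 1.27957639e-03, -9.65013700e-01, -2.62196340e-01,
         7.10872609e-02],
       [ 9.99997815e-01,  1.66817966e-03, -1.25952421e-03,
        -1.95373140e-04],
       [ 1.65284872e-03, -2.62194155e-01,  9.65013727e-01,
        -1.61690377e-01],
       [ 0.00000000e+00,  0.00000000e+00,  0.00000000e+00,
         1.00000000e+00]])}
tall_blank [([154.0, 248.0, 183.0, 263.0], 0.89)]
short_blank []
caliper [([226.0, 293.0, 338.0, 336.0], 0.82)]
jaw [([268.0, 328.0, 281.0, 336.0], 0.49)]
post_top []
anvil [([269.0, 324.0, 285.0, 336.0], 0.66)]
needle [([282.0, 319.0, 314.0, 324.0], 0.53)]
```

View pics/scene0.png

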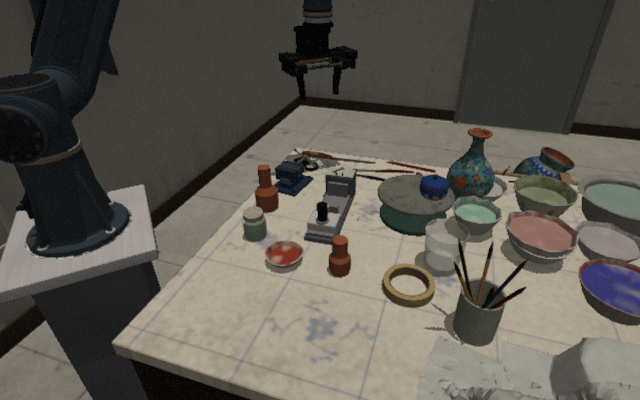

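View pics/side0.png

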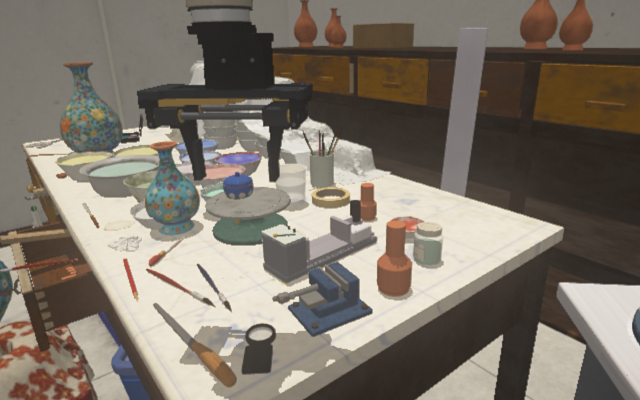

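The pictures show the tall blank at scene (267,188) / side (394,258). The caliper's head is at scene (341,185) / side (285,250) and its black post at scene (322,210) / side (355,210). The short blank is at scene (340,257).

```bash
cat > h.py <<'E'
import numpy as np
from scipy.spatial.transform import Rotation as R
from scipy.optimize import least_squares
from rig import robot
def cam(c,o=None):
    m=robot.camera_model(c)
    if 'xyz' in m: return m,R.from_quat(m['orientation']).as_matrix(),np.array(m['xyz'])
    o=o or robot.get_obs();T=np.array(m['T_tool_cam']);Rt=R.from_quat(o['tool_rot']).as_matrix()
    return m,Rt@T[:3,:3],Rt@T[:3,3]+o['position']
def proj(C,P):
    m,Rm,t=C;p=(np.atleast_2d(P)-t)@Rm
    return np.c_[m['fx']*p[:,0]/p[:,2]+m['cx'],m['fy']*p[:,1]/p[:,2]+m['cy']]
def ray(C,u,v,z):
    m,Rm,t=C;d=Rm@[(u-m['cx'])/m['fx'],(v-m['cy'])/m['fy'],1];return t+d*(z-t[2])/d[2]
a=np.linspace(0,2*np.pi,48)
def ring(r,z): return np.c_[r*np.cos(a),r*np.sin(a),0*a+z]
TALL=np.vstack([ring(.028,0),ring(.028,.048),ring(.015,.064),ring(.015,.115)])
SHORT=np.vstack([ring(.022,0),ring(.022,.036),ring(.015,.045),ring(.015,.08)])
def bb(p): return np.r_[p.min(0),p.max(0)]
def fitblank(S,obs,x0):
    f=lambda x:np.concatenate([bb(proj(C,S+[x[0],x[1],0]))-r for C,r in obs])
    s=least_squares(f,x0,loss='soft_l1');return s.x,np.round(s.fun if 0 else f(s.x),1)
E
python3 - <<'E'
from h import *
import cv2
S,D,W=cam('scene'),cam('side'),cam('wrist')
print(fitblank(TALL,[(S,[255,164,281,211]),(D,[376,220,410,300])],[.4,.1]))
print(fitblank(SHORT,[(S,[327,233,349,280]),(D,[358,181,379,224])],[.4,-.2]))
# post top z=.086
print(ray(S,322,204,.086),ray(D,355,202,.086))
for u,v in [(330,176),(357,180)]: print('head top',ray(S,u,v,.073))
for u,v in [(262,235),(278,227),(304,238)]: print('headtop side',ray(D,u,v,.073))
a=cv2.imread('pics/scene0.png')[155:255,240:370];b=cv2.imread('pics/side0.png')[180:310,250:420]
cv2.imwrite('pics/crop1.png',np.hstack([cv2.resize(a,(400,308),interpolation=2),cv2.resize(b,(400,308),interpolation=2)]))
E
```

```text
(array([ 0.42216589, -0.11068354]), array([ 0.2, -1.5, -1.6,  0.8, -1.8,  0.4,  0.6, -0.9]))
(array([ 0.46756938, -0.40196195]), array([-0.4,  1.7,  0. , -1.4,  0.3,  0.7, -0.8, -2.6]))
[ 0.49053246 -0.28533857  0.086     ] [ 0.49043365 -0.2754946   0.086     ]
head top [ 0.57231279 -0.16207328  0.073     ]
head top [ 0.6217743  -0.21024131  0.073     ]
headtop side [ 0.64068262 -0.14554023  0.073     ]
headtop side [ 0.62066293 -0.17948734  0.073     ]
headtop side [ 0.56763637 -0.13921464  0.073     ]
```

View pics/crop1.png

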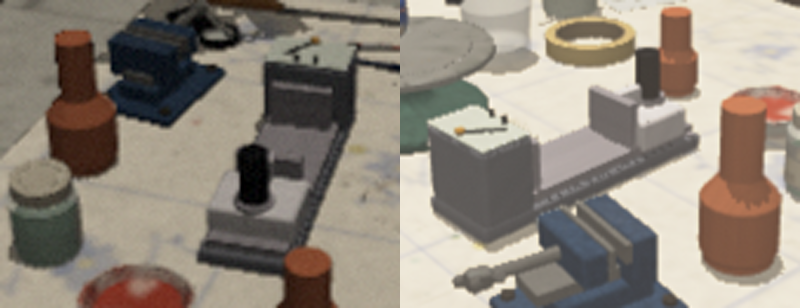

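View pics/wrist0.png

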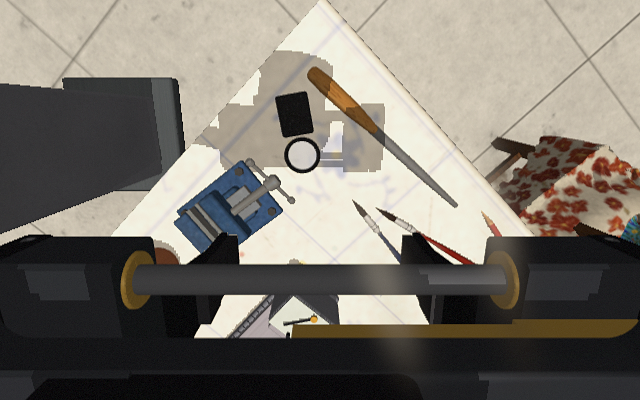

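The crop shows the caliper running diagonally, post near (0.490,-0.28) and head near (0.60,-0.17), with the vise between the head and the tall blank. The wrist view is blocked by the gripper below row 240, so I'll move the camera over the caliper.

```bash
python3 -m jog '{"dp":[[-45,-18,-5],[-90,-35,-10],[-135,-53,-15],[-180,-70,-20],[-180,-70,-20],[-180,-70,-20]],"delta_rot":[[0,0,0],[0,0,0],[0,0,0],[0,0,0],[0,0,0],[0,0,0]],"gripper":[1,1,1,1,1,1]}'
python3 - <<'E'
from h import *
import cv2
o=robot.get_obs();im=robot.camera('wrist');np.save('o1.npy',o,allow_pickle=True);cv2.imwrite('pics/w1.png',im[:,:,::-1])
for n in ['tall_blank','short_blank','caliper','jaw','post_top','anvil','needle']:
        print(n,[(np.round(d['rect']).tolist(),round(d['score'],2)) for d in robot.search_frame(n,'wrist')[:2]])
E
```

```text
time: 1.8
position: [0.5547, -0.181, 0.2427]
tool_rot: [0.708, 0.706, 0.0, 0.0]
ft_force: [0.2, -0.3, -0.1]
grip_width: 0.0872
grip_force: 0.0
tall_blank [([146.0, 97.0, 232.0, 145.0], 0.96)]
short_blank [([244.0, 315.0, 275.0, 337.0], 0.69), ([350.0, 146.0, 389.0, 156.0], 0.18)]
caliper [([237.0, 118.0, 405.0, 263.0], 0.65)]
jaw [([240.0, 221.0, 308.0, 264.0], 0.94)]
post_top [([244.0, 220.0, 310.0, 262.0], 0.62)]
anvil [([329.0, 160.0, 366.0, 197.0], 0.55)]
needle [([346.0, 149.0, 386.0, 158.0], 0.5)]
```

View pics/w1.png

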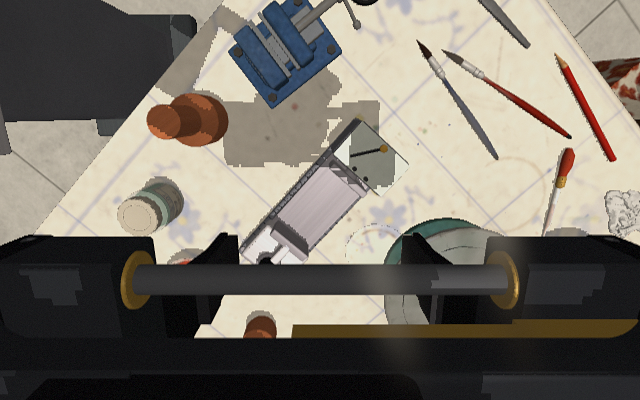

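The wrist view shows the whole caliper except the post: head plate corners near (334,150), (363,118), (408,157), (375,193), and the jaw near (275,245). I'll zoom in for precise corners.

Run:
```python
from h import *
import cv2
a=cv2.imread('pics/w1.png')[110:270,230:420]
cv2.imwrite('pics/crop2.png',cv2.resize(a,None,fx=3.7,fy=3.7,interpolation=2)[:600,:800])
o=np.load('o1.npy',allow_pickle=True).item();W=cam('wrist',o);S,D=cam('scene'),cam('side')
print(fitblank(TALL,[(S,[255,164,281,211]),(D,[376,220,410,300]),(W,[146,93,229,147])],[.4,.1]))
print(fitblank(TALL,[(W,[146,93,229,147])],[.4,.1]))
for p in [(334,150),(363,118),(408,157),(377,196)]: print(ray(W,*p,.073))
```

```text
(array([ 0.42001087, -0.11708935]), array([ 0.1, -0.3, -1.5,  2.3, -0.4, -1.2,  1.7, -3.1, -0.1, -0.6,  2. ,
       -0.1]))
(array([ 0.41941975, -0.11746162]), array([-0.8, -0.2,  1.6,  0.3]))
[ 0.56875059 -0.14589545  0.073     ]
[ 0.59690424 -0.11474276  0.073     ]
[ 0.64369171 -0.15305509  0.073     ]
[ 0.61412945 -0.19370199  0.073     ]
```

View pics/crop2.png

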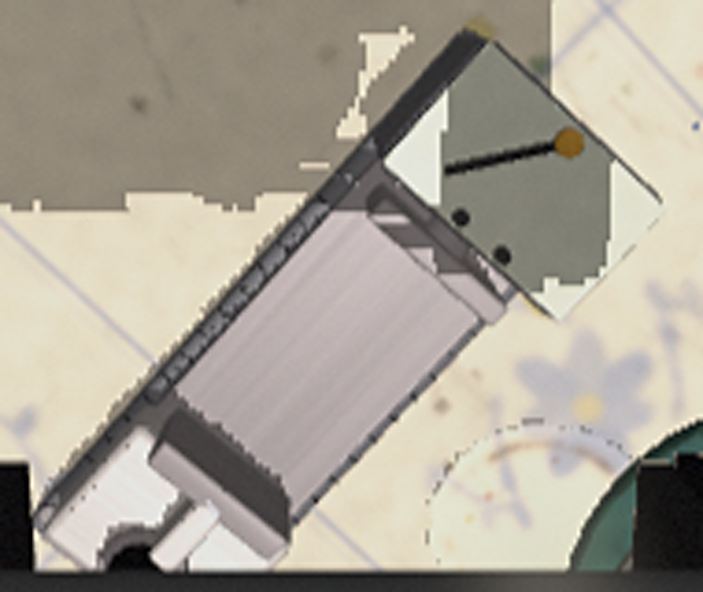

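Corner pixels are clear: plate corners at crop (384,162), (491,38), (662,205), (553,320), jaw face top edge (162,445)–(288,545), anvil top edge (370,208)–(500,318), and the needle at rest short of the pins. Next I'll fit the caliper pose.

Run:
```python
from h import *
o=np.load('o1.npy',allow_pickle=True).item();W=cam('wrist',o);S,D=cam('scene'),cam('side')
w=lambda u,v:(u/3.7+230,v/3.7+110)
def pts(p):
    x,y,th,xj,xa=p
    L=[(W,w(384,162),66e-3,.036,.073),(W,w(491,38),.112,.036,.073),(W,w(662,205),.112,-.036,.073),(W,w(553,320),.066,-.036,.073),
     (W,w(40,516),-.115,.036,.014),(W,w(162,445),xj,.025,.059),(W,w(288,545),xj,-.025,.059),
     (W,w(370,208),xa,.025,.059),(W,w(500,320),xa,-.025,.059),(S,(321.9,203.7),xj-.045,0,.086),(D,(355.4,202),xj-.045,0,.086)]
    c,s=np.cos(th),np.sin(th);r=[]
    for C,uv,a,b,z in L: r.append(proj(C,[x+c*a-s*b,y+s*a+c*b,z])[0]-uv)
    return np.array(r)
s=least_squares(lambda p:pts(p).ravel(),[.545,-.23,.8,-.05,.05],loss='soft_l1')
print(s.x.round(4));print(pts(s.x).round(1).tolist())
x,y,th,xj,xa=s.x;u=np.array([np.cos(th),np.sin(th)])
print('bedmid',[x,y]+u*(xa-.04),'post',[x,y]+u*(xj-.045),'yaw deg',np.degrees(th),'u',u,'gap',xa-xj)
print(o['position'],np.degrees(R.from_quat(o['tool_rot']).as_euler('xyz')))
```

```text
[ 0.5488 -0.2217  0.8444 -0.0415  0.0541]
[[-2.8, -1.2], [-0.3, -2.9], [4.8, 0.3], [2.6, 1.9], [-5.2, 3.2], [-0.2, -0.4], [-0.5, -0.2], [0.7, 0.2], [-0.3, 0.1], [0.7, 0.5], [-0.6, -2.0]]
bedmid [ 0.55816753 -0.21120074] post [ 0.49134416 -0.28642055] yaw deg 48.38292964320593 u [0.66414898 0.74760025] gap 0.09561502306636238
[ 0.55470716 -0.18104255  0.24273621] [ 1.79970002e+02 -2.52674868e-02  8.98254708e+01]
```

Fit is good: bed middle (0.558,-0.211), caliper yaw 48.4°, post (0.491,-0.286), gap 96 mm, tall blank (0.420,-0.117). I'll turn the tool so its x lies along the caliper, go over the blank and descend on the neck.

```bash
python3 -m jog '{"dp":[[13,-27,0],[26,-54,0],[39,-81,0],[52,-108,0],[64,-135,0],[64,-135,30],[64,-135,60],[64,-135,60]],"delta_rot":[[0,0,0.145],[0,0,0.29],[0,0,0.435],[0,0,0.58],[0,0,0.726],[0,0,0.726],[0,0,0.726],[0,0,0.726]],"gripper":[1,1,1,1,1,1,1,1]}'
python3 - <<'E'
from h import *
import cv2
o=robot.get_obs();ims=[robot.camera(c) for c in ('side','wrist')]
cv2.imwrite('pics/s2.png',np.hstack([ims[0][:,160:560],ims[1][:,120:520]])[:,:,::-1])
print(o['position'],R.from_quat(o['tool_rot']).as_matrix().round(3))
print(proj(cam('side'),o['position']))
E
```

```text
time: 3.0
position: [0.4177, -0.1143, 0.1803]
tool_rot: [0.912, 0.41, -0.002, -0.003]
ft_force: [0.0, 0.9, 0.2]
grip_width: 0.0871
grip_force: 0.0
[ 0.4176941  -0.11429722  0.18031224] [[ 0.663  0.748 -0.006]
 [ 0.748 -0.663  0.004]
 [-0.001 -0.007 -1.   ]]
[[398.43063454 183.10499984]]
```

View pics/s2.png

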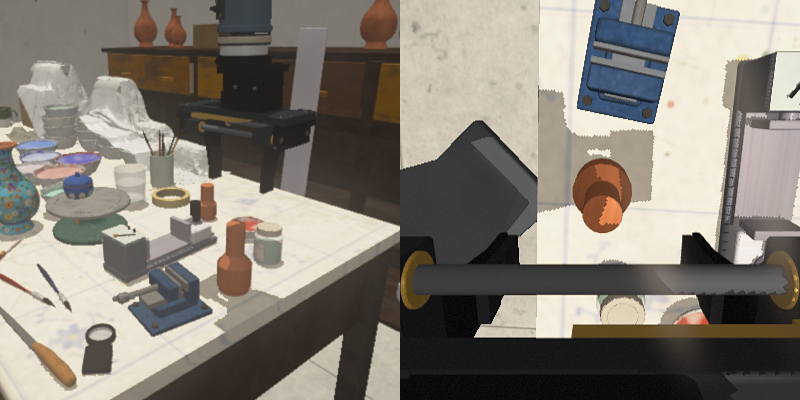

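The blank sits just off the gripper's centre line, with its neck top at wrist (322,212). Check the offset precisely.

Run:
```python
from h import *
o=robot.get_obs();W=cam('wrist',o);S,D=cam('scene'),cam('side')
x,r=fitblank(TALL,[(W,[293,158,352,234])],[.42,-.12]);print(x,r)
d=np.r_[x,.075]-o['position'];print('tool dp mm',R.from_quat(o['tool_rot']).inv().apply(d)*1000)
```

```text
[ 0.42077075 -0.11894956] [-0.5 -1.   0.5  0.7]
tool dp mm [ -1.95614869   2.64137576 107.70120678]
```

```bash
python3 -m jog '{"dp":[[-2,3,25],[-2,3,50],[-2,3,75],[-2,3,95],[-2,3,105],[-2,3,105],[-2,3,105],[-2,3,105],[-2,3,105],[-2,3,105],[-2,3,105],[-2,3,105]],"delta_rot":[[0,0,0],[0,0,0],[0,0,0],[0,0,0],[0,0,0],[0,0,0],[0,0,0],[0,0,0],[0,0,0],[0,0,0],[0,0,0],[0,0,0]],"gripper":[1,1,1,1,1,1,0.2,-0.2,-0.35,-0.5,-0.5,-0.5]}' 25
```

```text
time: 4.3
position: [0.4209, -0.1195, 0.0777]
tool_rot: [0.912, 0.41, 0.0, 0.0]
ft_force: [0.2, -0.5, -0.4]
grip_width: 0.0471
grip_force: 0.0
```

```bash
python3 -m jog '{"dp":[[0,0,0],[0,0,0],[0,0,0],[0,0,0],[0,0,0],[0,0,-15],[0,0,-40],[0,0,-75],[0,0,-75]],"delta_rot":[[0,0,0],[0,0,0],[0,0,0],[0,0,0],[0,0,0],[0,0,0],[0,0,0],[0,0,0],[0,0,0]],"gripper":[-1,-1,-1,-1,-1,-1,-1,-1,-1]}' 30
python3 - <<'E'
from h import *
o=robot.get_obs();b=np.array([.5582,-.2112,.022+.0777+.0])
print(o['position'],o['grip_force'],R.from_quat(o['tool_rot']).inv().apply(b-o['position'])*1000)
E
```

```text
time: 5.2
position: [0.4235, -0.1209, 0.1556]
tool_rot: [0.912, 0.41, 0.003, 0.004]
ft_force: [0.6, -0.4, -2.4]
grip_width: 0.0293
grip_force: 29.9
[ 0.42345942 -0.12085657  0.15557509] 29.860623909989954 [ 21.77262435 160.25793573  57.29163242]
```

```bash
python3 -m jog '{"dp":[[3,25,-15],[8,60,-15],[14,100,-15],[18,135,-15],[21,155,-10],[22,160,0],[22,160,15],[22,160,25],[22,160,25],[22,160,25]],"delta_rot":[[0,0,0],[0,0,0],[0,0,0],[0,0,0],[0,0,0],[0,0,0],[0,0,0],[0,0,0],[0,0,0],[0,0,0]],"gripper":[-1,-1,-1,-1,-1,-1,-1,-1,-1,-1]}'
python3 - <<'E'
from h import *
import cv2
o=robot.get_obs();ims=[robot.camera(c) for c in ('side','wrist')]
cv2.imwrite('pics/s3.png',np.hstack([cv2.resize(ims[0][120:320,200:420],(400,364)),ims[1][0:364,120:520]])[:,:,::-1])
b=np.array([.5582,-.2112,.0997]);print(o['position'],R.from_quat(o['tool_rot']).inv().apply(b-o['position'])*1000)
E
```

```text
time: 6.2
position: [0.5542, -0.2085, 0.1269]
tool_rot: [0.912, 0.41, -0.001, -0.001]
ft_force: [-0.4, 0.4, -2.2]
grip_width: 0.0294
grip_force: 29.9
[ 0.55422671 -0.20852589  0.12688258] [ 0.64697454  4.80187783 27.17266971]
```

View pics/s3.png

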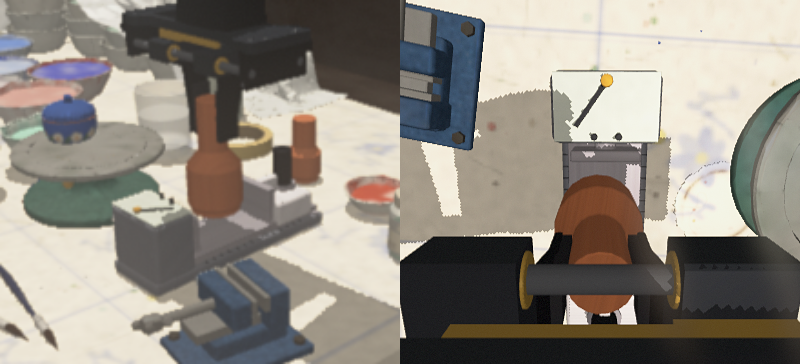

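The blank hangs straight above the bed. The head plate is centred at column 606 against 600, which agrees with the 5 mm sideways correction. Lower it.

```bash
python3 -m jog '{"dp":[[1,5,5],[1,5,14],[1,5,20],[1,5,23],[1,5,25],[1,5,25],[1,5,25]],"delta_rot":[[0,0,0],[0,0,0],[0,0,0],[0,0,0],[0,0,0],[0,0,0],[0,0,0]],"gripper":[-1,-1,-1,-1,-1,-1,-1]}'
```

```text
time: 7.0
position: [0.5596, -0.2118, 0.1026]
tool_rot: [0.912, 0.41, 0.0, 0.0]
ft_force: [-0.1, 0.9, -1.9]
grip_width: 0.0292
grip_force: 29.9
```

```bash
python3 -m jog '{"dp":[[0,0,1],[0,0,2],[0,0,3],[0,0,3]],"delta_rot":[[0,0,0],[0,0,0],[0,0,0],[0,0,0]],"gripper":[-1,-1,-1,-1]}'
```

```text
time: 7.4
position: [0.5596, -0.2118, 0.0995]
tool_rot: [0.912, 0.41, 0.0, 0.0]
ft_force: [-0.1, 1.1, -3.5]
grip_width: 0.0296
grip_force: 29.9
```

```bash
python3 -m jog '{"dp":[[0,0,1],[0,0,1],[0,0,1]],"delta_rot":[[0,0,0],[0,0,0],[0,0,0]],"gripper":[-1,-1,-1]}'; python3 -m jog '{"dp":[[0,0,1],[0,0,1],[0,0,1]],"delta_rot":[[0,0,0],[0,0,0],[0,0,0]],"gripper":[-1,-1,-1]}'
```

```text
time: 7.7
position: [0.5597, -0.2118, 0.0994]
tool_rot: [0.912, 0.41, 0.0, 0.0]
ft_force: [-1.8, 1.6, 4.2]
grip_width: 0.0298
grip_force: 29.9
time: 8.0
position: [0.5597, -0.2118, 0.0993]
tool_rot: [0.912, 0.41, 0.0, 0.0]
ft_force: [-2.5, 1.8, 10.5]
grip_width: 0.0291
grip_force: 30.0
```

Foot is on the bed. Release and rise.

```bash
python3 -m jog '{"dp":[[0,0,-1],[0,0,-1],[0,0,-1],[0,0,-1],[0,0,-1],[0,0,-1],[0,0,-1],[0,0,-30],[0,0,-60],[0,0,-80],[0,0,-80]],"delta_rot":[[0,0,0],[0,0,0],[0,0,0],[0,0,0],[0,0,0],[0,0,0],[0,0,0],[0,0,0],[0,0,0],[0,0,0],[0,0,0]],"gripper":[-0.25,0,0,0,0,0,0,0,0,0,0]}'
python3 -m jog '{"dp":[[-40,0,-10],[-80,0,-20],[-100,0,-30],[-100,0,-30],[-100,0,-30]],"delta_rot":[[0,0,0],[0,0,0],[0,0,0],[0,0,0],[0,0,0]],"gripper":[0,0,0,0,0]}'
python3 - <<'E'
from h import *
import cv2
o=robot.get_obs();np.save('o2.npy',o,allow_pickle=True);ims=[robot.camera(c) for c in ('side','wrist')]
cv2.imwrite('pics/s4.png',np.hstack([cv2.resize(ims[0][120:320,200:420],(400,364)),ims[1][0:364,120:520]])[:,:,::-1])
print(o['position'],robot.search_frame('tall_blank','wrist')[:1])
E
```

```text
time: 9.1
position: [0.5616, -0.2129, 0.1807]
tool_rot: [0.912, 0.41, 0.002, 0.003]
ft_force: [0.2, -0.1, -0.7]
grip_width: 0.0433
grip_force: 0.0
time: 9.6
position: [0.4928, -0.2863, 0.2066]
tool_rot: [0.912, 0.409, -0.0, -0.001]
ft_force: [-0.2, 0.0, -0.6]
grip_width: 0.0437
grip_force: 0.0
[ 0.49279545 -0.28628475  0.20663688] [{'rect': [287.5, 44.2, 355.4, 110.9], 'score': 0.64}]
```

View pics/s4.png

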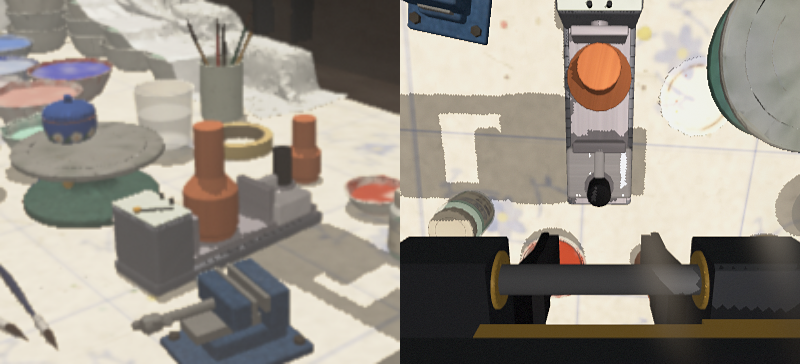

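The blank stands upright, free, in the middle of the bed. The post top is at about wrist (319,194).

Run:
```python
from h import *
o=np.load('o2.npy',allow_pickle=True).item();W=cam('wrist',o)
iv=R.from_quat(o['tool_rot']).inv()
p=ray(W,319,194,.086);print(p,iv.apply(p-o['position'])*1000)
# face top edges rows: jaw face front edge row ~135?, tall blank
f=lambda x:bb(proj(W,TALL+[x[0],x[1],.022]))-[288.5,43,352,110]
s=least_squares(f,[.558,-.211]);print(s.x,s.fun,iv.apply(np.r_[s.x,.022]-o['position'])*1000)
for r,z in [(135,.059),(150,.059),(37,.059)]:print(r,iv.apply(ray(W,319,r,z)-o['position'])*1000)
```

```text
[ 0.49312931 -0.28480349  0.086     ] [  1.2540901   -0.56442898 120.63859479]
[ 0.55950641 -0.21161112] [-0.93992965 -1.19914324  0.93722421  1.6031126 ] [100.01846206   0.4456298  184.69810171]
135 [ 50.98141945  -0.6779276  147.66943176]
150 [ 37.14501604  -0.66634613 147.66088884]
37 [133.90663642  -0.74733838 147.72063176]
```

```bash
python3 -m jog '{"dp":[[1,0,35],[1,0,70],[1,0,105],[1,0,130],[1,0,145],[1,0,150],[1,0,150],[1,0,150],[1,0,150],[1,0,150],[1,0,150],[1,0,150]],"delta_rot":[[0,0,0],[0,0,0],[0,0,0],[0,0,0],[0,0,0],[0,0,0],[0,0,0],[0,0,0],[0,0,0],[0,0,0],[0,0,0],[0,0,0]],"gripper":[0,0,0,0,0,0,0,-1,-1,-1,-1,-1]}' 35
```

```text
time: 10.95
position: [0.4925, -0.2846, 0.0582]
tool_rot: [0.912, 0.41, -0.001, -0.002]
ft_force: [-2.5, 3.2, 5.3]
grip_width: 0.0208
grip_force: 35.0
```

```bash
python3 -m jog '{"dp":[[3,0,0],[7,0,0],[11,0,0],[15,0,0],[19,0,0],[23,0,0],[27,0,0],[31,0,0],[34,0,0],[36,0,0],[36,0,0],[36,0,0]],"delta_rot":[[0,0,0],[0,0,0],[0,0,0],[0,0,0],[0,0,0],[0,0,0],[0,0,0],[0,0,0],[0,0,0],[0,0,0],[0,0,0],[0,0,0]],"gripper":[-1,-1,-1,-1,-1,-1,-1,-1,-1,-1,-1,-1]}'
python3 - <<'E'
from h import *
import cv2
o=robot.get_obs();ims=[robot.camera(c) for c in ('side','wrist')]
cv2.imwrite('pics/s5side.png',ims[0][:,:,::-1])
cv2.imwrite('pics/s5.png',np.hstack([cv2.resize(ims[0][200:300,250:360],(400,364),interpolation=2),ims[1][0:364,120:520]])[:,:,::-1])
p0=np.array([.4925,-.2846]);u=np.array([.664,.748]);print('travel',(o['position'][:2]-p0)@u,'F along',o['ft_force'][:2]@u)
E
```

```text
time: 12.15
position: [0.5148, -0.2596, 0.0582]
tool_rot: [0.912, 0.411, -0.002, -0.001]
ft_force: [-8.2, -3.9, 5.9]
grip_width: 0.021
grip_force: 35.0
travel 0.03355407565705044 F along -8.330222380784967
```

View pics/s5.png

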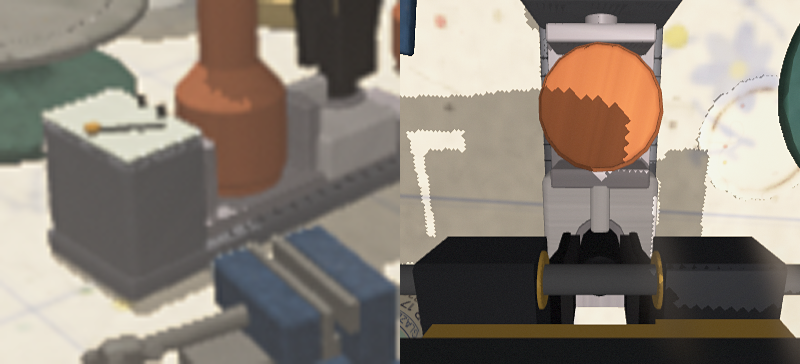

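The side crop shows the jaw nearly on the blank with the needle at rest, its hub at about side (275,235) and the pins at (289,227) and (294,230). That was my tenth picture, so I'll read the needle numerically from here: polar sampling about the hub, checked against the earlier stored images.

```bash
cat > needle.py <<'E'
from h import *
import cv2
from scipy.ndimage import map_coordinates
o1=np.load('o1.npy',allow_pickle=True).item();W1=cam('wrist',o1)
w=lambda u,v:(u/3.7+230,v/3.7+110)
Z=.077
piv,tip,p1,p2=[ray(W1,*w(*q),Z) for q in [(569,142),(447,170),(460,217),(503,255)]]
ang=lambda p:np.arctan2(*(p-piv)[1::-1])
a0=ang(tip);sg=np.sign(np.angle(np.exp(1j*(ang(p1)-a0))))
def score(img,C,sh,t):
    r=np.linspace(.008,.030,12);A=a0+sg*t
    P=piv+np.c_[r*np.cos(A),r*np.sin(A),0*r]+[sh[0],sh[1],0]
    uv=proj(C,P);g=img.astype(float).mean(2)
    return map_coordinates(g,[uv[:,1],uv[:,0]],order=1).mean()
def needle(img,C):
    T=np.arange(-.3,1.4,.02);best=[]
    # hub: allow +-3 mm registration shift
    for dx in np.arange(-.004,.0041,.001):
        for dy in np.arange(-.004,.0041,.001):
            s=np.array([score(img,C,(dx,dy),t) for t in T]);i=s.argmin();best.append((s[i]-np.median(s),T[i],dx,dy))
    best.sort();return [np.round(b,3).tolist() for b in best[:4]]
E
python3 - <<'E'
from needle import *
print('pins',[sg*np.angle(np.exp(1j*(ang(p)-a0))) for p in (p1,p2)],piv,np.linalg.norm(tip-piv))
rd=lambda f:cv2.imread(f)
print(needle(rd('pics/w1.png'),W1));D=cam('side')
print(needle(rd('pics/side0.png'),D));print(needle(rd('pics/s5side.png'),D))
E
```

```text
pins [np.float64(0.38938536909674015), np.float64(0.851459271391986)] [ 0.61853052 -0.14431478  0.077     ] 0.033408919833024596
[[-104.904, 0.0, 0.003, 0.001], [-104.772, 0.02, 0.002, 0.001], [-104.76, -0.04, 0.002, 0.0], [-104.255, -0.02, 0.0, 0.0]]
[[-88.735, -0.24, 0.004, 0.004], [-87.226, -0.24, 0.003, 0.004], [-85.549, -0.24, 0.002, 0.004], [-85.061, -0.28, 0.004, 0.003]]
[[-89.859, -0.24, 0.004, 0.004], [-88.271, -0.24, 0.003, 0.004], [-86.66, -0.24, 0.002, 0.004], [-86.028, -0.28, 0.004, 0.003]]
```

```bash
cat >> needle.py <<'E'
D=cam('side')
def hub(img):
    b,g,r=[img[225:245,265:290,i].astype(float) for i in range(3)]
    m=np.clip(r-b-60,0,None)*(r>120);yy,xx=np.mgrid[225:245,265:290]
    return (m*xx).sum()/m.sum(),(m*yy).sum()/m.sum()
def side(img,sh):
    T=np.arange(-.4,1.4,.02);s=np.array([score(img,D,sh,t) for t in T]);i=s.argmin();return T[i],s[i]-np.median(s)
def sideread(bgr):
    sh=(ray(D,*hub(bgr),Z)-piv)[:2];return side(bgr,sh),sh,hub(bgr)
E
python3 - <<'E'
from needle import *
for f in ('pics/side0.png','pics/s5side.png'): print(sideread(cv2.imread(f)))
E
python3 -m jog '{"dp":[[2,0,0],[3,0,0],[4,0,0],[4,0,0],[4,0,0]],"delta_rot":[[0,0,0],[0,0,0],[0,0,0],[0,0,0],[0,0,0]],"gripper":[-1,-1,-1,-1,-1]}'
cat > look.py <<'E'
from needle import *
o=robot.get_obs();im=robot.camera('side')[:,:,::-1];p0=np.array([.4925,-.2846]);u=np.array([.664,.748])
print('travel',(o['position'][:2]-p0)@u,'F',o['ft_force'][:2]@u,sideread(im))
E
python3 look.py
```

```text
((np.float64(-0.09999999999999976), np.float64(-77.46841684186046)), array([-0.00124968,  0.00321335]), (np.float64(274.80212014134275), np.float64(234.41342756183747)))
((np.float64(-0.09999999999999976), np.float64(-78.14356240347954)), array([-0.00125189,  0.00319818]), (np.float64(274.80546075085323), np.float64(234.40955631399316)))
time: 12.75
position: [0.517, -0.2572, 0.0582]
tool_rot: [0.912, 0.411, -0.003, -0.001]
ft_force: [-9.8, -5.1, 6.0]
grip_width: 0.021
grip_force: 35.0
travel 0.036778281591829914 F -10.333384214204733 ((np.float64(0.04000000000000037), np.float64(-83.3957337838695)), array([-0.00129768,  0.00318884]), (np.float64(274.8333333333333), np.float64(234.40816326530611)))
```

Needle reading works: rest -0.10, now 0.04, so about 1.1 mm of anvil travel. Continue in small steps.

```bash
python3 -m jog '{"dp":[[1,0,0],[2,0,0],[2,0,0],[2,0,0]],"delta_rot":[[0,0,0],[0,0,0],[0,0,0],[0,0,0]],"gripper":[-1,-1,-1,-1]}'; python3 look.py
```

```text
time: 13.2
position: [0.5181, -0.2559, 0.0582]
tool_rot: [0.912, 0.411, -0.003, -0.001]
ft_force: [-10.3, -6.4, 6.7]
grip_width: 0.021
grip_force: 35.0
travel 0.03843790414711837 F -11.632051598860365 ((np.float64(0.24000000000000055), np.float64(-76.33042646337056)), array([-0.0015473 ,  0.00305863]), (np.float64(274.99694189602445), np.float64(234.37920489296636)))
```

```bash
python3 -m jog '{"dp":[[1,0,0],[2,0,0],[2,0,0],[2,0,0]],"delta_rot":[[0,0,0],[0,0,0],[0,0,0],[0,0,0]],"gripper":[-1,-1,-1,-1]}'; python3 look.py
```

```text
time: 13.65
position: [0.5192, -0.2546, 0.0582]
tool_rot: [0.912, 0.411, -0.004, -0.001]
ft_force: [-10.8, -7.0, 6.8]
grip_width: 0.0209
grip_force: 35.0
travel 0.04014039179052581 F -12.460701957268807 ((np.float64(0.5200000000000008), np.float64(-85.62315606042277)), array([-0.00148887,  0.00320887]), (np.float64(274.94237288135594), np.float64(234.41694915254237)))
```

About 4.7 mm, mid-window. Relax the push, check, then release and rise.

```bash
python3 -m jog '{"dp":[[-1,0,0],[-2,0,0],[-3,0,0],[-3,0,0],[-3,0,0]],"delta_rot":[[0,0,0],[0,0,0],[0,0,0],[0,0,0],[0,0,0]],"gripper":[-1,-1,-1,-1,-1]}'; python3 look.py
python3 -m jog '{"dp":[[0,0,0],[0,0,0],[0,0,0],[0,0,0],[0,0,0],[0,0,0],[0,0,0],[0,0,0]],"delta_rot":[[0,0,0],[0,0,0],[0,0,0],[0,0,0],[0,0,0],[0,0,0],[0,0,0],[0,0,0]],"gripper":[-0.4,-0.2,-0.1,0,0,0,0,0]}'; python3 look.py
```

```text
time: 14.2
position: [0.5192, -0.2547, 0.0582]
tool_rot: [0.912, 0.41, -0.001, -0.001]
ft_force: [-5.9, 0.4, 5.7]
grip_width: 0.0211
grip_force: 35.0
travel 0.04005989715112425 F -3.6160252046420895 ((np.float64(0.5200000000000008), np.float64(-85.85618515447241)), array([-0.00148915,  0.00322039]), (np.float64(274.94158075601376), np.float64(234.4192439862543)))
time: 15.05
position: [0.5211, -0.2551, 0.0575]
tool_rot: [0.912, 0.41, 0.0, 0.0]
ft_force: [0.1, 0.1, -0.1]
grip_width: 0.0432
grip_force: 0.0
travel 0.04101335197222189 F 0.12474997309241306 ((np.float64(0.5000000000000008), np.float64(-85.85490259070735)), array([-0.00149297,  0.00318931]), (np.float64(274.94897959183675), np.float64(234.41156462585033)))
```

Released cleanly, and the needle reading is steady. Rise, confirm with the wrist camera and check both blanks.

```bash
python3 -m jog '{"dp":[[0,0,-20],[0,0,-50],[0,0,-90],[0,0,-130],[15,0,-160],[40,0,-180],[40,0,-180],[40,0,-180]],"delta_rot":[[0,0,0],[0,0,0],[0,0,0],[0,0,0],[0,0,0],[0,0,0],[0,0,0],[0,0,0]],"gripper":[0,0,0,0,0,0,0,0]}'; python3 look.py
python3 - <<'E'
from needle import *
o=robot.get_obs();im=robot.camera('wrist')[:,:,::-1];W=cam('wrist',o);print(proj(W,piv),needle(im,W)[:3])
d=robot.search_frame('tall_blank','wrist')[:1];print(d)
f=lambda x:bb(proj(W,TALL+[x[0],x[1],.022]))-d[0]['rect']
s=least_squares(f,[.57,-.2]);q=s.x-[.5488,-.2217];u=np.array([.664,.748]);print('blank in caliper',q@u,q@[-u[1],u[0]],s.fun)
robot.camera('side');robot.camera('scene');print(robot.search_frame('short_blank','side')[:1],robot.search_frame('short_blank','scene')[:1],robot.search_frame('tall_blank','side')[:1])
E
```

```text
time: 15.9
position: [0.5474, -0.2249, 0.2376]
tool_rot: [0.912, 0.411, -0.0, 0.0]
ft_force: [-0.9, -0.7, -0.4]
grip_width: 0.0436
grip_force: 0.0
travel 0.08109485650633835 F -1.083693767333519 ((np.float64(0.5200000000000008), np.float64(-85.37957279522239)), array([-0.00149971,  0.00322902]), (np.float64(274.94809688581313), np.float64(234.42214532871972)))
[[320.37924706  70.67721925]] [[-176.869, 0.64, -0.002, -0.001], [-176.836, 0.66, -0.001, 0.001], [-176.832, 0.64, -0.001, 0.0]]
[{'rect': [292.4, 124.8, 349.5, 181.4], 'score': 0.74}]
blank in caliper 0.027263241101108088 -0.0015256491489965204 [ 0.55812734 -1.29707554 -0.55762902  0.96914568]
[{'rect': [356.4, 184.5, 378.3, 223.7], 'score': 0.69}] [{'rect': [329.7, 233.4, 351.2, 279.2], 'score': 0.86}] []
```

```bash
python3 -c "
from rig import robot
print(robot.hand_in())"
```

```text
the job is handed in; nothing more can be done
None
```

The taller blank stands upright on the caliper's bed, held between the jaws with the needle between the pins at about 0.64 rad (anvil about 4.9 mm in); the shorter blank was not disturbed, the arm is clear, and the job is handed in (no verdict was returned).

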